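# Third hand at the bowl lathe: seat the blank in the chuck and keep it pressed

## Task

Lift the pale bowl blank with the turned tenon out of the rack and slip its tenon gently into the open jaws of the lathe chuck until its shoulder sits flush against the jaw faces. Then be the third hand for the turner who will tighten the chuck: keep pressing the blank squarely against the jaws with a steady push of about 12 N (anything from 5 to 20 N will do) for at least three seconds, and finish while still holding and pressing it; do not let go. Leave the walnut blank, the gouge and the chuck key where they are.

Things in the scene. Friction and masses are not known exactly. Their poses are not given: they have to be found in the camera images.
- blank_center (a point): Centre of the pale bowl blank: wooden disc 150 mm across, 40 mm thick, flat parallel faces, 0.3 to 0.55 kg, on edge in the rack (centre 98 mm, top of rim 173 mm above the bench). Its y axis is the disc's axis, level, pointing out of the face with the tenon (round spigot 50 mm across, 10 mm long) and roughly towards the headstock. Gripped from above across the 40 mm at the top of the rim
- blank_shoulder (a point): Centre of the blank's tenon-side face (the shoulder plane around the tenon), 20 mm from blank_center along the blank's own y axis; the axes are the blank's
- jaw_mouth (a point): Middle of the chuck's mouth, on the spindle axis in the plane of the jaw faces, 225 mm above the bench. y runs level along the spindle into the chuck, towards the headstock; z up. The jaws are open: bore 58 mm (4 mm of play all round the tenon), 25 mm deep, outside 100 mm like the chuck body behind. All rigid, spindle locked. In front of the jaws 190 mm along the spindle are free
- jaw_faces: The ring of jaw faces against which the blank's shoulder is pressed (inside diameter 62 mm, outside 100 mm); its origin lies on the bench 225 mm straight below jaw_mouth, axes those of the lathe
- lathe: Bench lathe (fixed): origin on the bench straight below jaw_mouth, y along the bed towards the headstock, x across it away from the robot. Bed 126 mm wide, top 100 mm high, from y = +320 to -480 mm; headstock from y = +105 mm on, 75 mm to either side, 315 mm high; tool rest parked on the far side at y = -200 to -350 mm and tailstock from y = -270 mm on, up to 300 mm high
- rack: Wooden rack (fixed): plank 165 x 235 x 15 mm, origin under its middle, long side along its y axis. Two battens carry the discs in two places, centred 58 mm either side of the origin along y, each between short dowels (89 mm high, 50 mm either side of the middle in x). The pale blank may be in either place; the discs' faces are 76 mm apart, of which the tenon may take 10
- walnut_center (a point): Centre of the dark walnut blank, a plain disc 130 mm in diameter, 40 mm thick, in the other place of the rack (top of its rim 151 mm above the bench); leave it alone
- gouge: Carving gouge lying on the bench, 275 mm long, 30 mm high, dark handle: origin on the bench near its middle, x axis towards the blade; leave it alone
- chuck_key: Steel T-handled chuck key lying on the bench, 130 mm long with a 100 mm cross bar, 12 mm thick; origin on its underside at the middle of its length, x along its shank; leave it alone

How it is judged:
On the way, in this order (a step that is already met when the one before it is completed fails the run):
1. the pale blank is lifted clear of the rack (height (world z) of blank_center above 0.18 m), for 0.1 s.
2. tenon in the jaws, shoulder flush on the jaw faces, pressed with 5 to 20 N for three seconds without a break (y of blank_shoulder in the frame of jaw_mouth above -0.002 m and angle between the y axis of blank_center and the y axis of jaw_mouth, either way round below 0.035 rad and contact force between bowl_blank and jaw_faces between 5 and 20 N), for 3 s.
At the end, for the whole second after the job is handed in: The blank's tenon is in the chuck jaws, its shoulder within 2 mm of the jaw faces and square to them within 2 degrees, the robot's fingers still hold it and press it on the jaw faces with 5 to 20 N, at rest; walnut blank, gouge and chuck key within 30 mm of where they were (all of step 2 and x of blank_shoulder in the frame of jaw_mouth between -0.007 and 0.007 m and z of blank_shoulder in the frame of jaw_mouth between -0.007 and 0.007 m and contact force between the fingers and bowl_blank above 3 N and linear speed of bowl_blank below 0.01 m/s and distance of each of walnut_center, gouge, chuck_key from where it was at the start of the episode below 0.03 m); the arm keeps its last pose, push and grip.
It fails at once if the blank is rammed into the chuck (over 60 N) (contact force between bowl_blank and jaw_faces above 60 N).
It fails at once if the walnut blank, the gouge or the chuck key is disturbed (distance of any of walnut_center, gouge, chuck_key from where it was at the start of the episode above 0.03 m).
It also fails if it takes over 64 s, if anything falls off the work surface, if the arm or the gripper's body presses on something with over 40 N, if the wrist force passes 120 N, or if a joint passes its speed limit or range.

## Robot

A 6-joint arm with a two-finger parallel gripper is mounted at the origin on the work surface. World frame = base frame: x ahead of the robot, y to its left, z up, the work surface at z = 0. Lengths are in m, angles in rad, forces in N, time in s.
With the tool pointing down it reaches from about 0.375 to 0.9 m from the base axis. Payload 3.1 kg.
Tool frame: the origin (TCP) lies at the very end of the fingers, on their centre line; the grasp point (between the pads) lies 19 mm behind it; z points along the fingers, y is the direction in which the jaws open and shut (so a half turn about z gives the same grasp; the last joint's range is limited). The gripper opens to 87 mm and grips with 3 to 60 N. Pads are 19 mm wide; open, the fingers measure 117 mm over their backs; the gripper's body (75 mm by 190 mm) begins 51 mm behind the grasp point.
Start: joints at [1.063, 0.527, 1.433, -0, 1.181, -0.178], TCP at [0.202, 0.592, 0.223] pointing down, gripper open.
Joint ranges: [-3.08, 3.08], [-0.75, 2.2], [0.22, 2.44], [-1.43, 4.57], [0, 2.65], [-2.85, 2.85]. Speed limits (rad/s): [2.79, 2.79, 3.14, 3.14, 3.14, 3.14].

## Interface

Orientations are given as a unit quaternion [x, y, z, w].
In Python, from rig import robot, optics gives the robot as it stands.
- The arm moves only by the shell command python3 -m inch 'ROWS' [FORCE]. ROWS is JSON, a list of rows, each an object of numbers: "ax", "ay", "az": the turn, a rotation vector about the tool's x, y, z in rad; "dx", "dy", "dz": the shift along the tool's x, y, z in mm; "gripper": the opening in per cent of the stroke, from 0 (shut) to 100 (fully open). In form: [{"ax": .., "ay": .., "az": .., "dx": .., "dy": .., "dz": .., "gripper": ..}, ...]. A call has 1 to 8 rows; each row shifts and turns the commanded pose from where the row before left it, along the tool's axes as they then stand; what a row does not reach is not made up. A row lasts 1/10 s, in which the tool goes at most 50 mm and 8.59 degrees, less where a joint would pass 70% of its speed; a pose out of reach is approached as far as the arm can. A call with a gripper value outside its range is refused whole. The fingers move at their own pace and stop on an object; FORCE is the grip in N (left out, the last holds). Time passes only in rows, so rows that do not move let the fingers close. It gives the time, the measured TCP pose, the force and the opening at its end, in the units of the state.
- robot.get_obs(): the state, without advancing time (a new reading comes with each control period).
- optics.camera(name): name is "side" or "top"; returns a dict with "img" (480x640x3 uint8, red, green, blue), "depth" (480x640 float32, m along the optical axis (not along the pixel's ray), 0 where there is no reading), "camera_matrix" (3x3 intrinsics, pixels), "k1" (the pictures are not rectified: a ray, as slopes to the right and down, at radius r is drawn at 1 + k1 r^2 times it, then the intrinsics apply), "position" and "attitude" of the camera in the world. Camera axes: x right, y up, looking along -z (the intrinsics and any distortion apply to the point x, -y, -z); pixel columns grow to the right and rows downward; lengths in m; the calibration is good to about 2 mm. A picture is of the moment at which its call begins.
- robot.hand_in(): hands the job in, once; it reports no verdict.
The state is a dict: "time": time; "q": joint angles; "joint_velocities": joint speeds; "joint_torque": joint torques, N m; "position": TCP position; "tool_rot": TCP orientation; "ft_force": force on the tool from outside, world axes, zero at the start; "moment": the same for the moment, N m; "grip_width": finger opening in m.
Only numpy, scipy, OpenCV 4.12 (cv2) and the standard library are available. Lean on these libraries where they do the work, as an engineer would, in place of code of your own. Each camera call takes 0.05 s, during which the arm holds its last target.

## Working session

There is one attempt and no reset: what is moved stays moved. The work goes in short steps, Python scripts to look and compute and a shell command to move; the robot and the scene stay as the last step left them, time stands still between calls to the robot, and variables do not carry over. Pictures are saved under pics/ and viewed, and the job is handed in when it is done.

```bash
ls; mkdir -p pics; python3 - <<'E'
from rig import robot, optics
import cv2,numpy as np
print(robot.get_obs())
for n in("side","top"):
    c=optics.camera(n); cv2.imwrite(f"pics/{n}0.png",c["img"][:,:,::-1]); np.savez(f"pics/{n}0.npz",**c)
    print(n,c["camera_matrix"],c["k1"],c["position"],c["attitude"])
E
```

```text
pics
{'time': 0.0, 'q': array([ 1.06348979e+00,  5.28433866e-01,  1.43388300e+00, -3.10322674e-05,
        1.18136249e+00, -1.78501594e-01]), 'joint_velocities': array([ 0.00030913,  0.00070891,  0.00079806,  0.00060521, -0.00154436,
        0.00208156]), 'joint_torque': array([ 1.96472394e-05, -4.40039492e+01, -1.76595175e+01,  6.32483256e-02,
        5.80889569e-02, -1.73126941e-04]), 'position': array([0.20144969, 0.59089121, 0.2215976 ]), 'tool_rot': array([ 1.63656974e-01,  9.86516754e-01, -9.87434813e-04, -3.37286677e-04]), 'ft_force': array([ 0.55678904,  0.05611754, -0.19513202]), 'moment': array([-0.00957766,  0.01174401,  0.00413932]), 'grip_width': 0.08712514015813984}
side [[593.08547591   0.         330.25780173]
 [  0.         593.08547591 246.32362573]
 [  0.           0.           1.        ]] -0.09860810561557859 [ 0.03954919 -0.13723818  1.22897395] [ 0.16665568 -0.13112016 -0.59175407  0.77772778]
top [[520.64220289   0.         316.91892414]
 [  0.         520.64220289 240.71368794]
 [  0.           0.           1.        ]] 0.010786630029444475 [ 0.42365822 -0.02406957  1.14480109] [-0.02293295  0.03239783  0.71590091 -0.6970727 ]
```

View pics/side0.png

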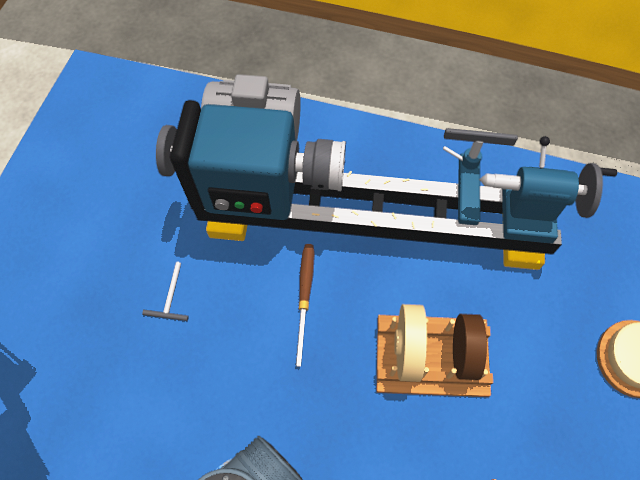

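View pics/top0.png

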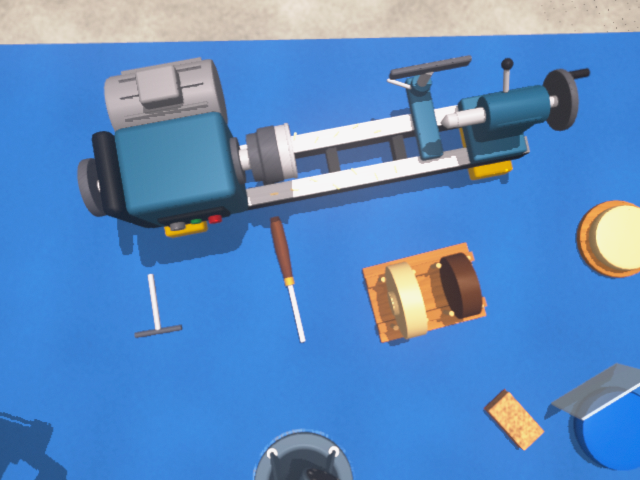

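The pale blank is at top (408,300) and side (410,342), with its tenon facing left towards the headstock. The walnut is to its right at (462,285). The chuck mouth is at top (293,150), the gouge at (290,280) and the key at (157,305). Next I'll measure these.

```bash
cat > h.py <<'E'
import numpy as np,cv2
from scipy.spatial.transform import Rotation as R
def load(n): return dict(np.load(n))
def dist(c): return np.array([float(c["k1"]),0,0,0])
def rays(c,uv):
    p=cv2.undistortPoints(np.asarray(uv,float).reshape(-1,1,2),c["camera_matrix"],dist(c),None,None,None).reshape(-1,2)
    d=np.c_[p[:,0],-p[:,1],-np.ones(len(p))]
    return R.from_quat(c["attitude"]).apply(d)
def cloud(c):
    v,u=np.mgrid[:480,:640]
    d=rays(c,np.c_[u.ravel(),v.ravel()])
    P=c["position"]+d*c["depth"].reshape(-1,1)
    P[c["depth"].ravel()==0]=np.nan
    return P.reshape(480,640,3)
def plane(c,uv,z):
    d=rays(c,uv); return c["position"]+d*((z-c["position"][2])/d[:,2])[:,None]
E
python3 - <<'E'
from h import *
for n in("side","top"):
    c=load(f"pics/{n}0.npz"); P=cloud(c); hsv=cv2.cvtColor(c["img"],cv2.COLOR_RGB2HSV)
    b=hsv[...,0].astype(int); blue=(b>100)&(b<115)&(hsv[...,1]>150)
    z=P[...,2][blue]; z=z[np.abs(z)<.03]; print(n,"bench z",np.nanmedian(z),np.nanstd(z))
    for nm,(u,v) in {"side":{"pale":(413,340),"wal":(470,345),"jaw":(338,165)},"top":{"pale":(408,300),"wal":(462,285),"jaw":(288,152)}}[n].items():
        print(nm,hsv[v,u],P[v,u])
    pale=(hsv[...,0]>15)&(hsv[...,0]<28)&(hsv[...,1]>40)&(hsv[...,1]<130)&(hsv[...,2]>120)
    x=slice(290,390) if n=="side" else slice(255,345)
    m=np.zeros_like(pale);ys=slice(370,440);m[x,ys]=pale[x,ys]
    Q=P[m]; Q=Q[np.isfinite(Q[:,0])]
    print("pale n",len(Q),Q.min(0),Q.max(0),np.percentile(Q,98,axis=0))
    cv2.imwrite(f"pics/m{n}.png",m*255)
    img=cv2.resize(c["img"][230:400,350:510] if n=="top" else c["img"][280:410,350:510],None,fx=4,fy=4,interpolation=cv2.INTER_CUBIC)
    cv2.imwrite(f"pics/z{n}.png",img[:600,:,::-1])
E
```

```text
side bench z -0.0008656086536407148 0.0025159117103287503
pale [ 29  41 247] [ 0.36472364 -0.21306991  0.16971309]
wal [ 12 137 125] [ 0.38944613 -0.32039026  0.14989049]
jaw [  6   5 236] [0.63327161 0.00406077 0.26445262]
pale n 1731 [ 0.30408043 -0.25942519 -0.00466252] [ 0.49548722 -0.17017687  0.1781859 ] [ 0.4421324  -0.17682836  0.17033405]
top bench z -0.0008965041818693731 0.0022634669978108387
pale [ 29  34 247] [ 0.38470511 -0.20465531  0.17159224]
wal [ 11 128 145] [ 0.40949383 -0.3129531   0.15021868]
jaw [173   4 242] [0.64549152 0.00854149 0.26891054]
pale n 1400 [ 0.31133356 -0.29656459  0.00760324] [ 0.45553555 -0.16700559  0.17498652] [ 0.45181328 -0.17898286  0.17163674][ WARN:0@0.388] global loadsave.cpp:1063 imwrite_ Unsupported depth image for selected encoder is fallbacked to CV_8U.
```

View pics/ztop.png

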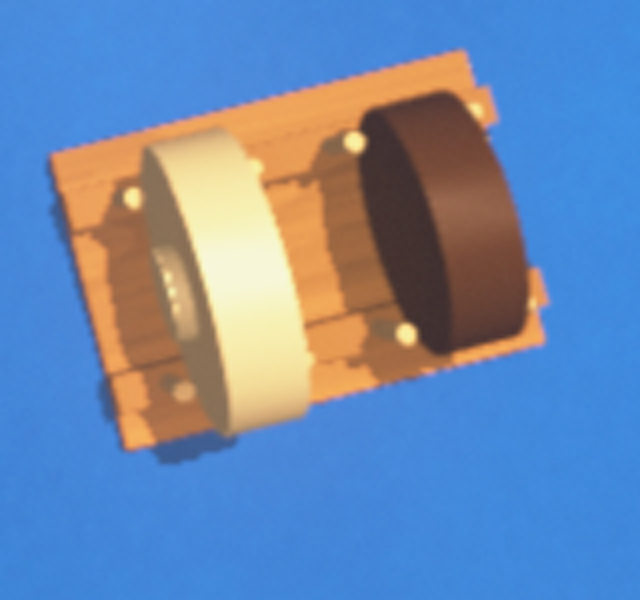

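View pics/mtop.png

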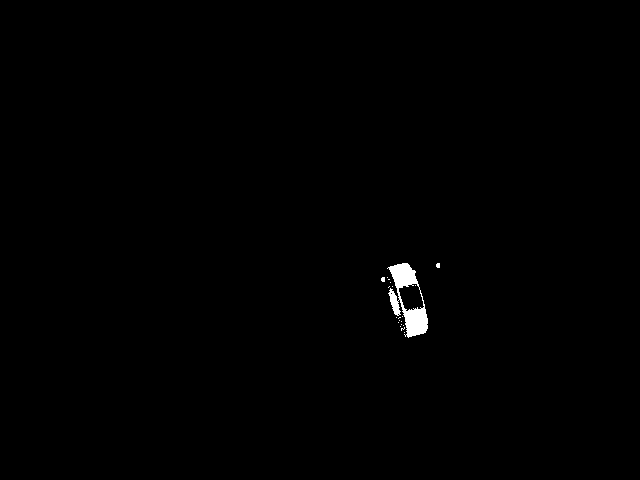

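```bash
cat > fit.py <<'E'
from h import *
from scipy.optimize import least_squares
def cyl(Q,r,zc,th0,free=False):
    # axis level through (ax,ay,zc), direction (-sin th, cos th): y-like
    m=np.median(Q,0)
    f=lambda p:(np.hypot((Q[:,0]-m[0])*np.cos(p[1])+(Q[:,1]-m[1])*np.sin(p[1])-p[0],Q[:,2]-zc-(p[2] if free else 0))-r)
    s=least_squares(f,[0,th0,0],loss="soft_l1",f_scale=.001)
    return m,s.x,f(s.x)
E
python3 - <<'E'
from fit import *
for n in("side","top"):
    c=load(f"pics/{n}0.npz"); P=cloud(c); hsv=cv2.cvtColor(c["img"],cv2.COLOR_RGB2HSV).astype(int)
    pale=(hsv[...,0]>15)&(hsv[...,0]<35)&(hsv[...,1]>20)&(hsv[...,1]<140)&(hsv[...,2]>100)
    u0,v0=(395,300) if n=="side" else (383,258)
    box=np.zeros(pale.shape,bool); box[v0:v0+90,u0:u0+50]=1
    m=pale&box&(P[...,2]>.125)&(P[...,2]<.185)
    Q=P[m]
    # drop tenon-side/face pts: first pass with given theta, iterate
    for it in range(4):
        md,p,res=cyl(Q,.075,.098,.2,True); k=np.abs(res)<.004
        Q=Q[k]
    md,p,res=cyl(Q,.075,.098,.2,True)
    th=p[1]; a=np.array([-np.sin(th),np.cos(th)]); x=np.array([np.cos(th),np.sin(th)])
    top=Q[Q[:,2]>.15]; s=(top[:,:2]-md[:2])@a
    lo,hi=np.percentile(s,[1,99]); mid=(lo+hi)/2
    print(n,len(Q),"th",th,"dz",p[2],"width",hi-lo,"rms",res.std(),"center",md[:2]+x*p[0]+a*mid)
    # yaw from edges: per-x bins
    t=(Q[:,:2]-md[:2])@x-p[0]; ss=(Q[:,:2]-md[:2])@a
    bins=np.arange(-.06,.061,.01); mids=[];tt=[]
    for b in bins:
        k=np.abs(t-b)<.005
        if k.sum()>15: l,h=np.percentile(ss[k],[2,98]); mids.append((l,h)); tt.append(b)
    mids=np.array(mids); print(np.c_[tt,mids*1e3].round(3)); print("slopes lo,hi",[np.polyfit(tt,mids[:,i],1)[0] for i in (0,1)])
    # chuck
    u,v,w,h=(300,130,50,65) if n=="side" else (247,118,52,65)
    box[:]=0; box[v:v+h,u:u+w]=1
    m=box&(P[...,2]>.235)&(P[...,2]<.285); Q=P[m]
    for it in range(4):
        md,p,res=cyl(Q,.05,.225,.2,True); Q=Q[np.abs(res)<.003]
    th=p[1]; a=np.array([-np.sin(th),np.cos(th)]); x=np.array([np.cos(th),np.sin(th)])
    s=(Q[:,:2]-md[:2])@a
    lo,hi=np.percentile(s,[.5,99.5])
    print("chuck",len(Q),"th",th,"dz",p[2],"front-y",md[:2]+x*p[0]+a*lo,"len",hi-lo,res.std(), np.sort(s)[:5]-lo)
    # rails
    white=(hsv[...,1]<60)&(hsv[...,2]>170)&(np.abs(P[...,2]-.1)<.008)
    Q=P[white]; Q=Q[(Q[:,0]>.4)&(Q[:,1]<.05)]
    t=Q[:,:2]@a; ss=Q[:,:2]@x
    e=[]
    for b in np.arange(t.min()+.02,t.max()-.02,.02):
        k=np.abs(t-b)<.01
        if k.sum()>20: e.append((b,*np.percentile(ss[k],[1,99])))
    e=np.array(e); print("rails",(e*1e3).round(1).tolist())
E
```

```text
side 1426 th 0.22700443683322405 dz -0.0013498654127317006 width 0.03944132907758428 rms 0.0015942790603198467 center [ 0.38062333 -0.21369369]
[[-6.0000e-02 -2.0398e+01  1.7908e+01]
 [-5.0000e-02 -2.0251e+01  1.9016e+01]
 [-4.0000e-02 -2.0527e+01  1.8225e+01]
 [-3.0000e-02 -1.9669e+01  1.8857e+01]
 [-2.0000e-02 -2.0662e+01  1.7682e+01]
 [-1.0000e-02 -2.1174e+01  1.7947e+01]
 [ 0.0000e+00 -2.0988e+01  1.7807e+01]
 [ 1.0000e-02 -1.9481e+01  1.6310e+01]
 [ 2.0000e-02 -2.0121e+01  1.6808e+01]
 [ 3.0000e-02 -2.0681e+01  1.7080e+01]
 [ 4.0000e-02 -1.9884e+01  1.5731e+01]
 [ 5.0000e-02 -2.0092e+01  1.6730e+01]
 [ 6.0000e-02 -1.9160e+01  1.6728e+01]]
slopes lo,hi [np.float64(0.005783556503209293), np.float64(-0.02043772603642854)]
chuck 1078 th 0.06459010626998403 dz -0.0026642596221137676 front-y [ 0.65719597 -0.00414258] len 0.07606673023286528 0.0015683837147541465 [-0.00118768 -0.00100955 -0.00063346 -0.00043239 -0.00036885]
rails [[-382.3, 629.5, 752.8], [-362.3, 626.9, 750.4], [-342.3, 624.2, 751.6], [-322.3, 622.6, 647.7], [-302.3, 620.6, 652.3], [-282.3, 618.8, 742.0], [-262.3, 617.
[... 965 characters left out ...]
), np.float64(-0.0002915967088691233)]
chuck 1542 th 0.16285760767064567 dz -0.0021027419232937483 front-y [0.66058447 0.00301661] len 0.06990383968226521 0.0012768933216218315 [-0.00092389 -0.00055826 -0.00042648 -0.00029013 -0.00018564]
rails [[-444.7, 592.1, 713.8], [-424.7, 590.5, 714.0], [-404.7, 590.4, 712.6], [-384.7, 589.9, 610.9], [-364.7, 589.9, 708.2], [-344.7, 590.4, 713.7], [-324.7, 590.5, 713.6], [-304.7, 590.1, 713.5], [-284.7, 590.1, 713.4], [-264.7, 590.1, 713.8], [-244.7, 589.8, 713.6], [-224.7, 590.3, 713.6], [-204.7, 590.1, 713.6], [-184.7, 589.8, 713.2], [-164.7, 589.7, 713.6], [-144.7, 590.1, 713.7], [-124.7, 589.7, 715.9], [-104.7, 590.0, 712.4], [-84.7, 590.5, 623.1]]
```

The fits agree. Lathe yaw is about 0.165 rad, and the blank's axis yaw is about 0.225 rad with its centre near (0.382, −0.212). The cameras differ by about 2.5 mm. The rim fits r = 75 mm at a height of about 97 mm, and its width is 39.5 mm, against the given 75, 98 and 40 mm. I'll refine the jaw mouth later, and approach the blank now.

```bash
cat > go.py <<'E'
import sys
from h import *
from rig import robot
def delta(target,o=None):
    o=o or robot.get_obs(); r=R.from_quat(o["tool_rot"])
    return r.inv().apply(np.array(target)-o["position"])*1e3
def show():
    o=robot.get_obs(); m=R.from_quat(o["tool_rot"]).as_matrix()
    print("t",round(o["time"],2),"p",o["position"].round(4),"yaw_y",round(np.arctan2(-m[0,1],m[1,1]),4),"ztool",m[:,2].round(4),"yz",m[2,1].round(4),"F",o["ft_force"].round(2),"M",o["moment"].round(3),"w",o["grip_width"].round(4),"q",o["q"].round(2))
    return o
if __name__=="__main__":
    o=show(); m=R.from_quat(o["tool_rot"])
    p=o["position"]
    for i in range(1,len(sys.argv)):
        t=np.array(eval(sys.argv[i])); print(t,(m.inv().apply(t-p)*1e3).round(1)); p=t
E
python3 go.py "[.45,.30,.25]" "[.46,-.05,.25]" "[.382,-.2124,.25]"
```

```text
Traceback (most recent call last):
  File "go.py", line 12, in <module>
    o=show(); m=R.from_quat(o["tool_rot"])
  File "go.py", line 9, in show
    print("t",round(o["time"],2),"p",o["position"].round(4),"yaw_y",round(np.arctan2(-m[0,1],m[1,1]),4),"ztool",m[:,2].round(4),"yz",m[2,1].round(4),"F",o["ft_force"].round(2),"M",o["moment"].round(3),"w",o["grip_width"].round(4),"q",o["q"].round(2))
                                                                                                                                                                                                             ^^^^^^^^^^^^^^^^^^^^^
AttributeError: 'float' object has no attribute 'round'
```

```bash
sed -i 's/o\["grip_width"\].round(4)/round(float(o["grip_width"]),4)/' go.py
python3 go.py "[.45,.30,.25]" "[.46,-.05,.25]" "[.382,-.2124,.25]"
```

```text
t 0.1 p [0.2014 0.5909 0.2217] yaw_y -0.3288 ztool [-0.001  -0.0017 -1.    ] yz -0.0019 F [ 0.31 -0.04 -0.02] M [ 0.009 -0.011 -0.016] w 0.0871 q [ 1.06  0.53  1.43  0.    1.18 -0.18]
[0.45 0.3  0.25] [-329.2 -195.1  -28.1]
[ 0.46 -0.05  0.25] [-122.5 -328.     0.6]
[ 0.382  -0.2124  0.25  ] [  21.4 -178.9    0.4]
```

```bash
python3 -m inch '[{"dx":-33,"dy":-19.5,"dz":-5},{"dx":-37,"dy":-22,"dz":-5},{"dx":-37,"dy":-22,"dz":-5},{"dx":-37,"dy":-22,"dz":-5},{"dx":-37,"dy":-22,"dz":-5},{"dx":-37,"dy":-22,"dz":-2},{"dx":-37,"dy":-22},{"dx":-37,"dy":-22}]'
python3 -m inch '[{"dx":-30,"dy":-30},{"dx":-22,"dy":-37},{"dx":-14,"dy":-37},{"dx":-14,"dy":-37},{"dx":-14,"dy":-37},{"dx":-14,"dy":-37},{"dx":-14,"dy":-37},{"dx":-14,"dy":-37}]'
python3 -m inch '[{"dx":-14,"dy":-37},{"dx":-8,"dy":-30},{"dx":2,"dy":-30,"az":0},{"az":-0.14},{"az":-0.14},{"az":-0.14},{"az":-0.13},{}]'
python3 go.py "[.382,-.2124,.25]"
```

```text
t 0.1 p [0.2014 0.5909 0.2217] yaw_y -0.3288 ztool [-0.001  -0.0017 -1.    ] yz -0.0019 F [ 0.31 -0.04 -0.02] M [ 0.009 -0.011 -0.016] w 0.0871 q [ 1.06  0.53  1.43  0.    1.18 -0.18]
[ 0.382  -0.2124  0.25  ] [-430.3 -702.1  -27.1]invalid input
invalid input
invalid input
```

```bash
python3 -m inch '[{"ax":0,"ay":0,"az":0,"dx":-20,"dy":-12,"dz":-5,"gripper":100}]'; python3 -m inch '[{"dx":-10,"dy":-6,"dz":-5,"gripper":100}]';python3 -m inch '[{"ax":0,"ay":0,"az":0,"dx":-10,"dy":-6,"dz":-5}]'
```

```text
time: 0.2
position: [0.2152, 0.5743, 0.2263]
tool_rot: [0.162, 0.987, -0.001, -0.001]
ft_force: [1.6, 0.4, -0.0]
grip_width: 0.0871invalid input
invalid input
```

All keys are required in every row.

```bash
python3 -m inch '[{"ax":0,"ay":0,"az":0,"dx":-33,"dy":-20,"dz":-5,"gripper":100},{"ax":0,"ay":0,"az":0,"dx":-37,"dy":-22,"dz":-5,"gripper":100},{"ax":0,"ay":0,"az":0,"dx":-37,"dy":-22,"dz":-5,"gripper":100},{"ax":0,"ay":0,"az":0,"dx":-37,"dy":-22,"dz":-5,"gripper":100},{"ax":0,"ay":0,"az":0,"dx":-37,"dy":-22,"dz":-3,"gripper":100},{"ax":0,"ay":0,"az":0,"dx":-37,"dy":-22,"dz":0,"gripper":100},{"ax":0,"ay":0,"az":0,"dx":-37,"dy":-22,"dz":0,"gripper":100},{"ax":0,"ay":0,"az":0,"dx":-37,"dy":-22,"dz":0,"gripper":100}]'
python3 -m inch '[{"ax":0,"ay":0,"az":0,"dx":-30,"dy":-30,"dz":0,"gripper":100},{"ax":0,"ay":0,"az":0,"dx":-22,"dy":-37,"dz":0,"gripper":100},{"ax":0,"ay":0,"az":0,"dx":-14,"dy":-38,"dz":0,"gripper":100},{"ax":0,"ay":0,"az":0,"dx":-14,"dy":-38,"dz":0,"gripper":100},{"ax":0,"ay":0,"az":0,"dx":-14,"dy":-38,"dz":0,"gripper":100},{"ax":0,"ay":0,"az":0,"dx":-14,"dy":-38,"dz":0,"gripper":100},{"ax":0,"ay":0,"az":0,"dx":-14,"dy":-38,"dz":0,"gripper":100},{"ax":0,"ay":0,"az":0,"dx":-10,"dy":-38,"dz":0,"gripper":100}]'
python3 go.py "[.382,-.2124,.25]"
```

```text
time: 1.0
position: [0.4376, 0.3131, 0.2503]
tool_rot: [0.164, 0.987, -0.0, -0.0]
ft_force: [0.5, 0.8, 0.2]
grip_width: 0.0873
time: 1.8
position: [0.4666, -0.0088, 0.2504]
tool_rot: [0.164, 0.987, -0.0, 0.0]
ft_force: [1.0, -0.5, -0.0]
grip_width: 0.087
t 1.8 p [ 0.4666 -0.0088  0.2504] yaw_y -0.3289 ztool [ 1.e-04 -1.e-04 -1.e+00] yz -0.0 F [ 0.97 -0.47 -0.03] M [ 0.031 -0.055  0.014] w 0.087 q [-0.26  0.28  1.78 -0.    1.08 -1.5 ]
[ 0.382  -0.2124  0.25  ] [  14.4 -220.     0.4]
```

```bash
python3 -m inch '[{"ax":0,"ay":0,"az":0,"dx":2,"dy":-35,"dz":0,"gripper":100},{"ax":0,"ay":0,"az":0,"dx":3,"dy":-37,"dz":0,"gripper":100},{"ax":0,"ay":0,"az":0,"dx":3,"dy":-37,"dz":0,"gripper":100},{"ax":0,"ay":0,"az":0,"dx":3,"dy":-37,"dz":0,"gripper":100},{"ax":0,"ay":0,"az":0,"dx":3,"dy":-37,"dz":0,"gripper":100},{"ax":0,"ay":0,"az":0,"dx":0,"dy":-30,"dz":0,"gripper":100},{"ax":0,"ay":0,"az":-0.14,"dx":0,"dy":0,"dz":0,"gripper":100},{"ax":0,"ay":0,"az":-0.14,"dx":0,"dy":0,"dz":0,"gripper":100}]'
python3 -m inch '[{"ax":0,"ay":0,"az":-0.14,"dx":0,"dy":0,"dz":0,"gripper":100},{"ax":0,"ay":0,"az":-0.134,"dx":0,"dy":0,"dz":0,"gripper":100},{"ax":0,"ay":0,"az":0,"dx":0,"dy":0,"dz":0,"gripper":100},{"ax":0,"ay":0,"az":0,"dx":0,"dy":0,"dz":0,"gripper":100}]'
python3 go.py "[.382,-.2124,.25]"
python3 - <<'E'
from rig import robot, optics
import cv2,numpy as np
for n in("side","top"):
    c=optics.camera(n); cv2.imwrite(f"pics/{n}1.png",c["img"][:,:,::-1]); np.savez(f"pics/{n}1.npz",**c)
a=cv2.imread("pics/side1.png")[240:440,300:560];b=cv2.imread("pics/top1.png")[200:400,300:560]
cv2.imwrite("pics/c1.png",np.vstack([cv2.resize(a,None,fx=1.5,fy=1.5),cv2.resize(b,None,fx=1.5,fy=1.5)]))
E
```

```text
time: 2.6
position: [0.384, -0.2051, 0.2503]
tool_rot: [0.023, 1.0, 0.0, -0.0]
ft_force: [-0.6, 0.0, 0.5]
grip_width: 0.0871
time: 3.0
position: [0.3845, -0.204, 0.2504]
tool_rot: [-0.111, 0.994, 0.0, -0.0]
ft_force: [-0.3, 0.7, 0.1]
grip_width: 0.0869
t 3.0 p [ 0.3845 -0.204   0.2504] yaw_y 0.2223 ztool [-4.e-04  4.e-04 -1.e+00] yz 0.0005 F [-0.29  0.73  0.08] M [0.12  0.015 0.   ] w 0.0869 q [-0.75  0.23  1.85  0.    1.06 -2.54]
[ 0.382  -0.2124  0.25  ] [ 4.3 -7.7  0.4]
```

View pics/c1.png

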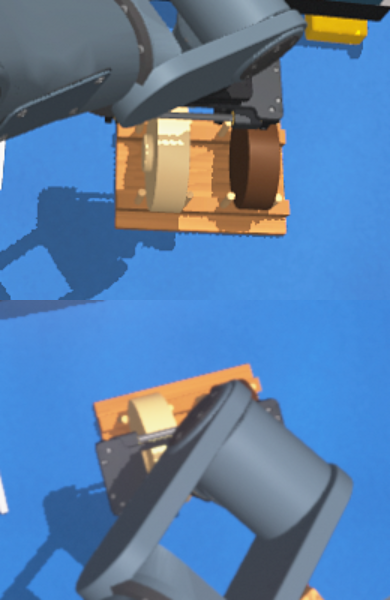

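Approach is fine: the fingers straddle the pale blank. Going down to TCP z 0.153, 20 mm below the rim top.

```bash
python3 -m inch '[{"ax":0,"ay":0,"az":0,"dx":4.3,"dy":-7.7,"dz":0,"gripper":100},{"ax":0,"ay":0,"az":0,"dx":0,"dy":0,"dz":20,"gripper":100},{"ax":0,"ay":0,"az":0,"dx":0,"dy":0,"dz":25,"gripper":100},{"ax":0,"ay":0,"az":0,"dx":0,"dy":0,"dz":20,"gripper":100},{"ax":0,"ay":0,"az":0,"dx":0,"dy":0,"dz":15,"gripper":100},{"ax":0,"ay":0,"az":0,"dx":0,"dy":0,"dz":10,"gripper":100},{"ax":0,"ay":0,"az":0,"dx":0,"dy":0,"dz":7,"gripper":100},{"ax":0,"ay":0,"az":0,"dx":0,"dy":0,"dz":0,"gripper":100}]'
python3 go.py "[.382,-.2124,.153]"
```

```text
time: 3.9
position: [0.3819, -0.2127, 0.153]
tool_rot: [-0.112, 0.994, 0.0, -0.0]
ft_force: [0.4, 0.1, -0.4]
grip_width: 0.0871
t 3.9 p [ 0.3819 -0.2127  0.153 ] yaw_y 0.2249 ztool [-1.e-03  8.e-04 -1.e+00] yz 0.001 F [ 0.45  0.06 -0.44] M [ 0.033 -0.015 -0.007] w 0.0871 q [-0.76  0.4   1.96 -0.    0.79 -2.56]
[ 0.382  -0.2124  0.153 ] [-0.1  0.3  0. ]
```

```bash
python3 -m inch '[{"ax":0,"ay":0,"az":0,"dx":0,"dy":0,"dz":0,"gripper":60},{"ax":0,"ay":0,"az":0,"dx":0,"dy":0,"dz":0,"gripper":50},{"ax":0,"ay":0,"az":0,"dx":0,"dy":0,"dz":0,"gripper":40},{"ax":0,"ay":0,"az":0,"dx":0,"dy":0,"dz":0,"gripper":30},{"ax":0,"ay":0,"az":0,"dx":0,"dy":0,"dz":0,"gripper":30}]' 15
python3 go.py
```

```text
time: 4.4
position: [0.3823, -0.2127, 0.1538]
tool_rot: [-0.112, 0.994, -0.0, 0.0]
ft_force: [-0.2, -0.4, -0.1]
grip_width: 0.0548
t 4.4 p [ 0.3823 -0.2127  0.1538] yaw_y 0.2253 ztool [ 4.e-04 -4.e-04 -1.e+00] yz -0.0005 F [-0.22 -0.36 -0.13] M [ 0.027  0.064 -0.057] w 0.0548 q [-0.76  0.4   1.96 -0.    0.79 -2.56]
```

```bash
python3 -m inch '[{"ax":0,"ay":0,"az":0,"dx":0,"dy":0,"dz":0,"gripper":30},{"ax":0,"ay":0,"az":0,"dx":0,"dy":0,"dz":0,"gripper":30},{"ax":0,"ay":0,"az":0,"dx":0,"dy":0,"dz":0,"gripper":30},{"ax":0,"ay":0,"az":0,"dx":0,"dy":0,"dz":0,"gripper":30}]' 15
python3 go.py
```

```text
time: 4.8
position: [0.3822, -0.2127, 0.1536]
tool_rot: [-0.112, 0.994, -0.0, 0.0]
ft_force: [-0.6, -0.4, 0.4]
grip_width: 0.0398
t 4.8 p [ 0.3822 -0.2127  0.1536] yaw_y 0.2253 ztool [ 1.e-04 -1.e-04 -1.e+00] yz -0.0001 F [-0.6  -0.41  0.38] M [0.032 0.038 0.023] w 0.0398 q [-0.76  0.4   1.96 -0.    0.79 -2.56]
```

```bash
python3 -m inch '[{"ax":0,"ay":0,"az":0,"dx":0,"dy":0,"dz":0,"gripper":10},{"ax":0,"ay":0,"az":0,"dx":0,"dy":0,"dz":0,"gripper":10},{"ax":0,"ay":0,"az":0,"dx":0,"dy":0,"dz":-5,"gripper":10},{"ax":0,"ay":0,"az":0,"dx":0,"dy":0,"dz":-10,"gripper":10},{"ax":0,"ay":0,"az":0,"dx":0,"dy":0,"dz":-15,"gripper":10},{"ax":0,"ay":0,"az":0,"dx":0,"dy":0,"dz":-15,"gripper":10}]' 60
python3 go.py
python3 -m inch '[{"ax":0,"ay":0,"az":0,"dx":0,"dy":0,"dz":-25,"gripper":10},{"ax":0,"ay":0,"az":0,"dx":0,"dy":0,"dz":-30,"gripper":10},{"ax":0,"ay":0,"az":0,"dx":0,"dy":0,"dz":-25,"gripper":10},{"ax":0,"ay":0,"az":0,"dx":0,"dy":0,"dz":-15,"gripper":10},{"ax":0,"ay":0,"az":0,"dx":0,"dy":0,"dz":0,"gripper":10},{"ax":0,"ay":0,"az":0,"dx":0,"dy":0,"dz":0,"gripper":10}]'
python3 go.py "[.66,0,.28]"
```

```text
time: 5.4
position: [0.3818, -0.2122, 0.1992]
tool_rot: [-0.112, 0.994, 0.0, -0.0]
ft_force: [0.7, -0.4, -4.7]
grip_width: 0.0394
t 5.4 p [ 0.3818 -0.2122  0.1992] yaw_y 0.2252 ztool [-9.e-04  8.e-04 -1.e+00] yz 0.001 F [ 0.66 -0.35 -4.68] M [ 0.057 -0.011 -0.003] w 0.0394 q [-0.76  0.31  1.91 -0.    0.92 -2.56]
time: 6.0
position: [0.3816, -0.2121, 0.2934]
tool_rot: [-0.112, 0.994, 0.0, -0.0]
ft_force: [-0.7, 0.6, -3.8]
grip_width: 0.0398
t 6.0 p [ 0.3816 -0.2121  0.2934] yaw_y 0.2252 ztool [-4.e-04  4.e-04 -1.e+00] yz 0.0005 F [-0.66  0.61 -3.83] M [0.095 0.037 0.018] w 0.0398 q [-0.76  0.18  1.78 -0.    1.18 -2.56]
[0.66 0.   0.28] [-318.7  144.6   13.3]
```

Lifted, about 4 N of weight. Refining the jaw mouth from the first pictures.

```bash
python3 - <<'E'
from fit import *
th=.165; a=np.array([-np.sin(th),np.cos(th)]); x=np.array([np.cos(th),np.sin(th)])
for n in("side","top"):
    c=load(f"pics/{n}0.npz"); P=cloud(c)
    u,v,w,h=(295,125,60,75) if n=="side" else (240,115,64,75)
    Q=P[v:v+h,u:u+w].reshape(-1,3); Q=Q[(Q[:,2]>.20)&(Q[:,2]<.285)]
    m=np.median(Q,0)
    s=(Q[:,:2]-m[:2])@a; t=(Q[:,:2]-m[:2])@x
    best=None
    f=lambda p:np.hypot(t-p[0],Q[:,2]-p[1])-.05
    r=least_squares(f,[0,.223],loss="soft_l1",f_scale=.001)
    k=np.abs(f(r.x))<.004
    tops=k&(Q[:,2]>.25)
    print(n,"axis x' (th .165)",m[:2]@x+r.x[0],"zc",r.x[1],"n",k.sum())
    hist,e=np.histogram(s[k],bins=np.arange(-.06,.06,.002)); 
    y0=m[:2]@a
    print([(round((q+y0)*1e3),int(hh)) for q,hh in zip(e,hist) if hh])
    lo=np.percentile(s[tops],1)+y0
    print("front y'",lo, "mouth", x*(m[:2]@x+r.x[0])+a*lo)
c=load("pics/top0.npz"); s0=load("pics/side0.npz")
cv2.imwrite("pics/ch.png",np.hstack([cv2.resize(c["img"][110:190,235:310],None,fx=5,fy=5),cv2.resize(s0["img"][125:205,290:365],None,fx=5,fy=5)])[:,:,::-1])
E
```

```text
side axis x' (th .165) 0.650981139419071 zc 0.2216533395971143 n 1465
[(-110, 25), (-108, 42), (-106, 45), (-104, 45), (-102, 46), (-100, 48), (-98, 49), (-96, 49), (-94, 48), (-92, 50), (-90, 48), (-88, 45), (-86, 45), (-84, 52), (-82, 42), (-80, 45), (-78, 46), (-76, 44), (-74, 51), (-72, 41), (-70, 48), (-68, 42), (-66, 45), (-64, 43), (-62, 44), (-60, 46), (-58, 49), (-56, 44), (-54, 40), (-52, 33), (-50, 20), (-48, 13), (-46, 14), (-44, 15), (-42, 13), (-40, 13), (-38, 19), (-36, 11), (-34, 7)]
front y' -0.10847732532359791 mouth [ 6.59957398e-01 -7.88552577e-05]
top axis x' (th .165) 0.6527637309635644 zc 0.22190316262084533 n 1897
[(-108, 5), (-106, 53), (-104, 64), (-102, 61), (-100, 65), (-98, 63), (-96, 61), (-94, 63), (-92, 62), (-90, 64), (-88, 61), (-86, 62), (-84, 61), (-82, 65), (-80, 61), (-78, 59), (-76, 60), (-74, 61), (-72, 64), (-70, 59), (-68, 60), (-66, 63), (-64, 59), (-62, 61), (-60, 61), (-58, 62), (-56, 61), (-54, 61), (-52, 59), (-50, 52), (-48, 25), (-46, 15), (-44, 9), (-42, 14), (-40, 8), (-38, 13), (-36, 10), (-34, 10), (-32, 12), (-30, 2), (-12, 1)]
front y' -0.1051833371016638 mouth [0.66117473 0.00346319]
```

View pics/ch.png

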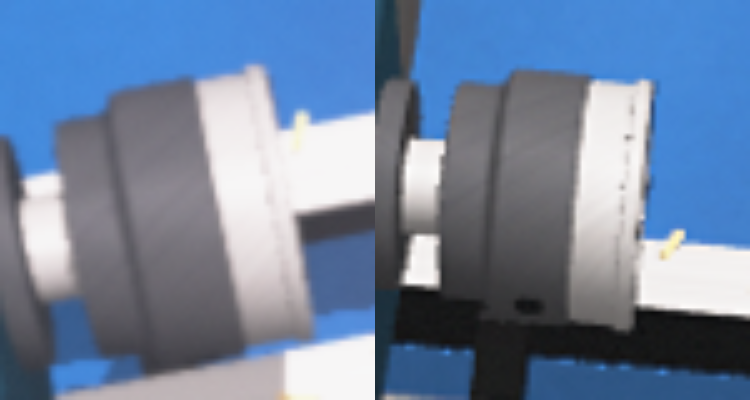

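Jaw mouth averages (0.6606, 0.0017) with the same camera bias as the blank. Moving to about 90 mm in front of it.

```bash
python3 -m inch '[{"ax":0,"ay":0,"az":0.02,"dx":-15,"dy":3,"dz":0,"gripper":10},{"ax":0,"ay":0,"az":0.02,"dx":-30,"dy":5,"dz":0,"gripper":10},{"ax":0,"ay":0,"az":0.02,"dx":-35,"dy":6,"dz":0,"gripper":10},{"ax":0,"ay":0,"az":0,"dx":-40,"dy":6,"dz":0,"gripper":10},{"ax":0,"ay":0,"az":0,"dx":-40,"dy":6,"dz":0,"gripper":10},{"ax":0,"ay":0,"az":0,"dx":-40,"dy":6,"dz":0,"gripper":10},{"ax":0,"ay":0,"az":0,"dx":-40,"dy":6,"dz":0,"gripper":10},{"ax":0,"ay":0,"az":0,"dx":-30,"dy":4,"dz":0,"gripper":10}]'
python3 -m inch '[{"ax":0,"ay":0,"az":0,"dx":-20,"dy":0,"dz":0,"gripper":10},{"ax":0,"ay":0,"az":0,"dx":-10,"dy":0,"dz":0,"gripper":10},{"ax":0,"ay":0,"az":0,"dx":0,"dy":0,"dz":0,"gripper":10},{"ax":0,"ay":0,"az":0,"dx":0,"dy":0,"dz":0,"gripper":10}]'
python3 go.py "[.6754,-.0871,.2808]"
```

```text
time: 6.8
position: [0.6417, -0.1226, 0.2907]
tool_rot: [-0.083, 0.997, 0.001, -0.002]
ft_force: [-0.6, -1.6, -3.2]
grip_width: 0.0397
time: 7.2
position: [0.6687, -0.1193, 0.2922]
tool_rot: [-0.082, 0.997, 0.001, -0.002]
ft_force: [-0.6, 0.2, -4.2]
grip_width: 0.0396
t 7.2 p [ 0.6687 -0.1193  0.2922] yaw_y 0.1648 ztool [-3.8e-03  7.0e-04 -1.0e+00] yz 0.0013 F [-0.61  0.15 -4.22] M [ 0.059  0.07  -0.006] w 0.0396 q [-0.34  0.55  1.2  -0.    1.4  -2.08]
[ 0.6754 -0.0871  0.2808] [-12.   30.7  11.4]
```

```bash
python3 -m inch '[{"ax":0,"ay":0,"az":0,"dx":-6,"dy":15,"dz":5.7,"gripper":10},{"ax":0,"ay":0,"az":0,"dx":-6,"dy":15,"dz":5.7,"gripper":10},{"ax":0,"ay":0,"az":0,"dx":0,"dy":0,"dz":0,"gripper":10},{"ax":0,"ay":0,"az":0,"dx":0,"dy":0,"dz":0,"gripper":10}]'
python3 go.py "[.6754,-.0871,.2808]"
python3 - <<'E'
from rig import robot, optics
import cv2,numpy as np
for n in("side","top"):
    c=optics.camera(n); cv2.imwrite(f"pics/{n}2.png",c["img"][:,:,::-1]); np.savez(f"pics/{n}2.npz",**c)
a=cv2.imread("pics/side2.png")[60:280,230:500];b=cv2.imread("pics/top2.png")[60:280,200:470]
cv2.imwrite("pics/c2.png",np.hstack([cv2.resize(a,None,fx=1.45,fy=1.45),cv2.resize(b,None,fx=1.45,fy=1.45)]))
E
```

```text
time: 7.6
position: [0.6766, -0.0865, 0.2819]
tool_rot: [-0.083, 0.997, -0.0, -0.001]
ft_force: [-0.3, 1.1, -2.8]
grip_width: 0.0396
t 7.6 p [ 0.6766 -0.0865  0.2819] yaw_y 0.1668 ztool [-1.e-03 -2.e-04 -1.e+00] yz -0.0001 F [-0.3   1.07 -2.83] M [-0.017 -0.023  0.033] w 0.0396 q [-0.29  0.56  1.21 -0.    1.38 -2.03]
[ 0.6754 -0.0871  0.2808] [ 1.3 -0.4  1.1]
```

View pics/c2.png

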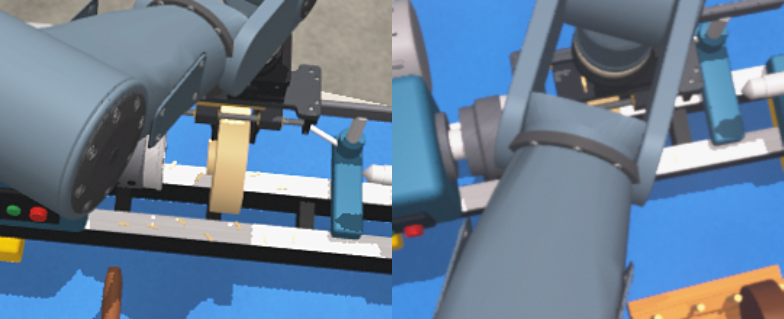

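The side view shows the blank hanging squarely in front of the jaws (crop 228,165), with the tenon towards the chuck (150,160). The top view is blocked by the arm. I'll measure the blank's cross offset with the same side camera.

```bash
python3 - <<'E'
from fit import *
from rig import robot
c=load("pics/side2.npz"); P=cloud(c); hsv=cv2.cvtColor(c["img"],cv2.COLOR_RGB2HSV).astype(int)
pale=(hsv[...,0]>12)&(hsv[...,0]<35)&(hsv[...,1]>20)&(hsv[...,1]<150)&(hsv[...,2]>80)
box=np.zeros(pale.shape,bool); box[140:210,368:405]=1
m=pale&box&(P[...,2]>.13)&(P[...,2]<.32)
print(m.sum())
th=.165; a=np.array([-np.sin(th),np.cos(th)]); x=np.array([np.cos(th),np.sin(th)])
Q=P[m]; t=Q[:,:2]@x; s=Q[:,:2]@a
print("range",t.min(),t.max(),Q[:,2].min(),Q[:,2].max())
for zfree in (0,1):
    f=lambda p:np.hypot(t-p[0],Q[:,2]-(p[1] if zfree else .2233))-.075
    r=least_squares(f,[.65,.223],loss="soft_l1",f_scale=.001)
    e=f(r.x);k=np.abs(e)<.004
    print("x'",r.x,"in",k.sum(),e[k].std())
print("y' edges",np.percentile(s[k],[2,98]))
# yaw of rim edges via cyl
Qk=Q[k]; md,p,res=cyl(Qk,.075,.2233,.165,True); print("cyl yaw",p[1],p[2])
# edges by height
for z in np.arange(.16,.3,.015):
    j=k&(np.abs(Q[:,2]-z)<.0075)
    if j.sum()>15: print(round(z,3),(np.percentile(s[j],[3,97])*1e3).round(1),j.sum(),(t[j].mean()*1e3).round(1))
o=robot.get_obs(); print("TCP x' y'",o["position"][:2]@x,o["position"][:2]@a)
E
```

```text
1532
range 0.5746176207213288 0.6697279374943786 0.15568034137333564 0.31815426070597663
x' [0.65190249 0.223     ] in 1232 0.0016699118695316425
x' [0.65264613 0.22487539] in 1290 0.0016573681203194087
y' edges [-0.21586514 -0.17860197]
cyl yaw 0.16410944429186763 0.0016765795499613487
0.205 [-213.8 -180. ] 34 579.8
0.22 [-215.4 -179.2] 61 577.5
0.235 [-216.8 -178.8] 102 578.2
0.25 [-216.3 -179. ] 133 582.0
0.265 [-215.7 -179. ] 170 589.5
0.28 [-215.1 -179.2] 243 603.0
0.295 [-215.2 -179.1] 530 635.9
TCP x' y' 0.6534663095139024 -0.19759856906543186
```

Blank is about 1.3 mm too far in x' and 1–2 mm high, and its yaw matches. I'll correct that and advance; contact is expected after about 70 mm.

```bash
python3 -m inch '[{"ax":0,"ay":0,"az":0,"dx":1.3,"dy":5,"dz":1.8,"gripper":10},{"ax":0,"ay":0,"az":0,"dx":0,"dy":10,"dz":0,"gripper":10},{"ax":0,"ay":0,"az":0,"dx":0,"dy":10,"dz":0,"gripper":10},{"ax":0,"ay":0,"az":0,"dx":0,"dy":10,"dz":0,"gripper":10},{"ax":0,"ay":0,"az":0,"dx":0,"dy":10,"dz":0,"gripper":10},{"ax":0,"ay":0,"az":0,"dx":0,"dy":6,"dz":0,"gripper":10},{"ax":0,"ay":0,"az":0,"dx":0,"dy":0,"dz":0,"gripper":10},{"ax":0,"ay":0,"az":0,"dx":0,"dy":0,"dz":0,"gripper":10}]'
cat > lf.py <<'E'
from go import *
o=show(); th=.165; a=np.array([-np.sin(th),np.cos(th)]); x=np.array([np.cos(th),np.sin(th)])
p=o["position"][:2]
print("x'",(p@x).round(4),"y'",(p@a).round(4),"Fx'",(o["ft_force"][:2]@x).round(2),"Fy'",(o["ft_force"][:2]@a).round(2),"Mx'",(o["moment"][:2]@x).round(3),"goal x' .6519 y' -.1268")
E
python3 lf.py
python3 - <<'E'
from rig import robot, optics
import cv2,numpy as np
c=optics.camera("side"); cv2.imwrite("pics/side3.png",c["img"][:,:,::-1]); np.savez("pics/side3.npz",**c)
a=cv2.imread("pics/side3.png")[90:260,260:460]
cv2.imwrite("pics/c3.png",cv2.resize(a,None,fx=3.5,fy=3.5))
E
```

```text
time: 8.5
position: [0.6675, -0.0375, 0.2805]
tool_rot: [-0.083, 0.997, -0.0, 0.0]
ft_force: [1.4, -0.0, -4.5]
grip_width: 0.0393
t 8.5 p [ 0.6675 -0.0375  0.2805] yaw_y 0.1657 ztool [ 3.e-04 -6.e-04 -1.e+00] yz -0.0006 F [ 1.38 -0.04 -4.53] M [ 0.09   0.007 -0.004] w 0.0393 q [-0.22  0.54  1.25 -0.    1.36 -1.96]
x' 0.6523 y' -0.1466 Fx' 1.36 Fy' -0.27 Mx' 0.09 goal x' .6519 y' -.1268
```

View pics/c3.png

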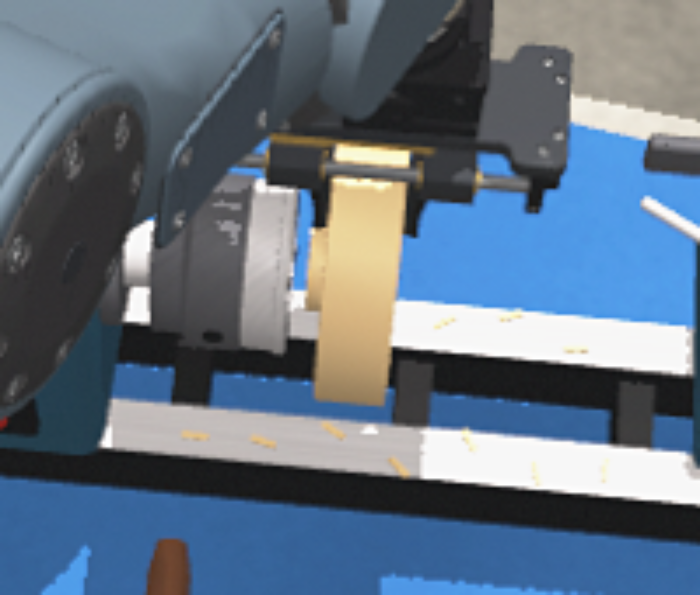

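The tenon sits about 10 mm before the mouth and is visually concentric. Continuing slowly.

```bash
python3 -m inch '[{"ax":0,"ay":0,"az":0,"dx":0.3,"dy":3,"dz":0.3,"gripper":10},{"ax":0,"ay":0,"az":0,"dx":0,"dy":3,"dz":0,"gripper":10},{"ax":0,"ay":0,"az":0,"dx":0,"dy":2,"dz":0,"gripper":10},{"ax":0,"ay":0,"az":0,"dx":0,"dy":0,"dz":0,"gripper":10}]'; python3 lf.py
python3 -m inch '[{"ax":0,"ay":0,"az":0,"dx":0,"dy":1.5,"dz":0,"gripper":10},{"ax":0,"ay":0,"az":0,"dx":0,"dy":1.5,"dz":0,"gripper":10},{"ax":0,"ay":0,"az":0,"dx":0,"dy":1,"dz":0,"gripper":10},{"ax":0,"ay":0,"az":0,"dx":0,"dy":0,"dz":0,"gripper":10}]'; python3 lf.py
```

```text
time: 8.95
position: [0.6657, -0.0294, 0.28]
tool_rot: [-0.083, 0.997, 0.0, -0.0]
ft_force: [0.0, -0.9, -3.5]
grip_width: 0.0395
t 8.95 p [ 0.6657 -0.0294  0.28  ] yaw_y 0.1654 ztool [-1.e-04  2.e-04 -1.e+00] yz 0.0002 F [ 0.   -0.9  -3.45] M [ 0.074 -0.002 -0.032] w 0.0395 q [-0.21  0.53  1.25  0.    1.36 -1.95]
x' 0.6518 y' -0.1384 Fx' -0.15 Fy' -0.89 Mx' 0.073 goal x' .6519 y' -.1268
time: 9.35
position: [0.6651, -0.0256, 0.28]
tool_rot: [-0.083, 0.997, 0.0, -0.0]
ft_force: [1.0, -0.3, -3.9]
grip_width: 0.0391
t 9.35 p [ 0.6651 -0.0256  0.28  ] yaw_y 0.1654 ztool [-1.e-04  0.e+00 -1.e+00] yz 0.0 F [ 0.95 -0.32 -3.9 ] M [ 0.078  0.037 -0.027] w 0.0391 q [-0.21  0.53  1.26  0.    1.35 -1.94]
x' 0.6519 y' -0.1345 Fx' 0.89 Fy' -0.47 Mx' 0.083 goal x' .6519 y' -.1268
```

```bash
python3 -m inch '[{"ax":0,"ay":0,"az":0,"dx":0,"dy":1,"dz":0,"gripper":10},{"ax":0,"ay":0,"az":0,"dx":0,"dy":1,"dz":0,"gripper":10},{"ax":0,"ay":0,"az":0,"dx":0,"dy":0,"dz":0,"gripper":10}]'; python3 lf.py
python3 -m inch '[{"ax":0,"ay":0,"az":0,"dx":0,"dy":1,"dz":0,"gripper":10},{"ax":0,"ay":0,"az":0,"dx":0,"dy":1,"dz":0,"gripper":10},{"ax":0,"ay":0,"az":0,"dx":0,"dy":0,"dz":0,"gripper":10}]'; python3 lf.py
python3 - <<'E'
from rig import robot, optics
import cv2,numpy as np
c=optics.camera("side"); cv2.imwrite("pics/side4.png",c["img"][:,:,::-1])
a=cv2.imread("pics/side4.png")[90:240,280:440]
cv2.imwrite("pics/c4.png",cv2.resize(a,None,fx=4,fy=4))
E
```

```text
time: 9.65
position: [0.6648, -0.0236, 0.2801]
tool_rot: [-0.083, 0.997, 0.0, -0.0]
ft_force: [0.2, 0.0, -3.5]
grip_width: 0.0393
t 9.65 p [ 0.6648 -0.0236  0.2801] yaw_y 0.1654 ztool [-0.e+00  1.e-04 -1.e+00] yz 0.0001 F [ 0.23  0.02 -3.5 ] M [0.051 0.016 0.03 ] w 0.0393 q [-0.2   0.53  1.26  0.    1.35 -1.94]
x' 0.6519 y' -0.1325 Fx' 0.23 Fy' -0.01 Mx' 0.053 goal x' .6519 y' -.1268
time: 9.95
position: [0.6644, -0.0217, 0.28]
tool_rot: [-0.083, 0.997, 0.0, -0.0]
ft_force: [0.7, 0.2, -3.5]
grip_width: 0.0396
t 9.95 p [ 0.6644 -0.0217  0.28  ] yaw_y 0.1653 ztool [-1.e-04  1.e-04 -1.e+00] yz 0.0001 F [ 0.72  0.18 -3.53] M [ 0.03  -0.012 -0.007] w 0.0396 q [-0.2   0.53  1.26  0.    1.35 -1.94]
x' 0.6518 y' -0.1305 Fx' 0.74 Fy' 0.05 Mx' 0.027 goal x' .6519 y' -.1268
```

View pics/c4.png

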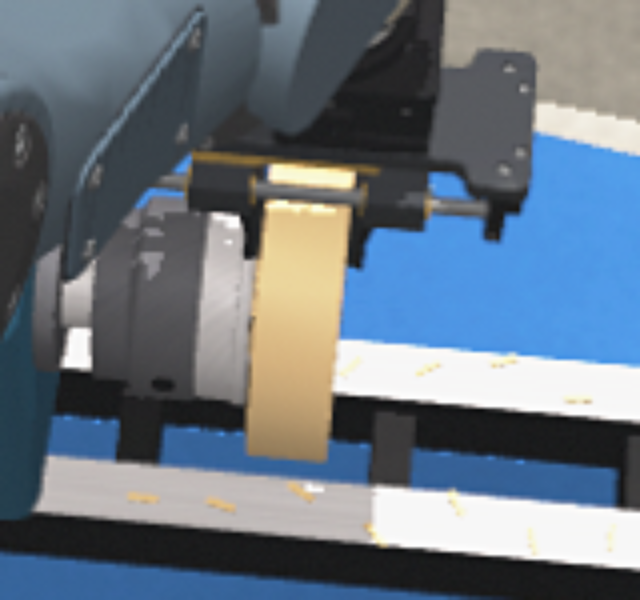

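The tenon has entered without force and a few millimetres of gap remain. Half-millimetre steps from here.

```bash
for i in 1; do python3 -m inch '[{"ax":0,"ay":0,"az":0,"dx":0,"dy":0.7,"dz":0,"gripper":10},{"ax":0,"ay":0,"az":0,"dx":0,"dy":0.7,"dz":0,"gripper":10},{"ax":0,"ay":0,"az":0,"dx":0,"dy":0,"dz":0,"gripper":10}]' >/dev/null; python3 lf.py|tail -1
python3 -m inch '[{"ax":0,"ay":0,"az":0,"dx":0,"dy":0.5,"dz":0,"gripper":10},{"ax":0,"ay":0,"az":0,"dx":0,"dy":0,"dz":0,"gripper":10}]'>/dev/null; python3 lf.py|tail -1
python3 -m inch '[{"ax":0,"ay":0,"az":0,"dx":0,"dy":0.5,"dz":0,"gripper":10},{"ax":0,"ay":0,"az":0,"dx":0,"dy":0,"dz":0,"gripper":10}]'>/dev/null; python3 lf.py|tail -1
done
```

```text
x' 0.6519 y' -0.1291 Fx' -0.65 Fy' -0.3 Mx' 0.05 goal x' .6519 y' -.1268
x' 0.6519 y' -0.1287 Fx' -0.4 Fy' 0.49 Mx' 0.04 goal x' .6519 y' -.1268
x' 0.6519 y' -0.1282 Fx' 0.72 Fy' -0.2 Mx' 0.106 goal x' .6519 y' -.1268
```

```bash

python3 -m inch '[{"ax":0,"ay":0,"az":0,"dx":0,"dy":0.5,"dz":0,"gripper":10},{"ax":0,"ay":0,"az":0,"dx":0,"dy":0,"dz":0,"gripper":10}]'>/dev/null; python3 lf.py|tail -1
python3 -m inch '[{"ax":0,"ay":0,"az":0,"dx":0,"dy":0.5,"dz":0,"gripper":10},{"ax":0,"ay":0,"az":0,"dx":0,"dy":0,"dz":0,"gripper":10}]'>/dev/null; python3 lf.py|tail -1
python3 -m inch '[{"ax":0,"ay":0,"az":0,"dx":0,"dy":0.5,"dz":0,"gripper":10},{"ax":0,"ay":0,"az":0,"dx":0,"dy":0,"dz":0,"gripper":10}]'>/dev/null; python3 lf.py|tail -1
```

```text
x' 0.6519 y' -0.1277 Fx' 0.3 Fy' 0.21 Mx' 0.101 goal x' .6519 y' -.1268
x' 0.6519 y' -0.1276 Fx' -0.48 Fy' -0.74 Mx' -0.087 goal x' .6519 y' -.1268
x' 0.6519 y' -0.1275 Fx' 0.29 Fy' -1.83 Mx' -0.517 goal x' .6519 y' -.1268
```

Contact at y' ≈ −0.1276. Increasing the push gradually.

```bash

python3 -m inch '[{"ax":0,"ay":0,"az":0,"dx":0,"dy":0.5,"dz":0,"gripper":10},{"ax":0,"ay":0,"az":0,"dx":0,"dy":0,"dz":0,"gripper":10},{"ax":0,"ay":0,"az":0,"dx":0,"dy":0,"dz":0,"gripper":10}]'>/dev/null; python3 lf.py
python3 -m inch '[{"ax":0,"ay":0,"az":0,"dx":0,"dy":0.5,"dz":0,"gripper":10},{"ax":0,"ay":0,"az":0,"dx":0,"dy":0,"dz":0,"gripper":10},{"ax":0,"ay":0,"az":0,"dx":0,"dy":0,"dz":0,"gripper":10}]'>/dev/null; python3 lf.py
```

```text
t 11.6 p [ 0.664  -0.0187  0.2801] yaw_y 0.165 ztool [ 5.0e-04 -2.2e-03 -1.0e+00] yz -0.0023 F [ 0.88 -5.93 -4.45] M [-0.975 -0.103  0.052] w 0.0394 q [-0.2   0.53  1.26 -0.    1.35 -1.93]
x' 0.6519 y' -0.1275 Fx' -0.11 Fy' -5.99 Mx' -0.979 goal x' .6519 y' -.1268
t 11.9 p [ 0.664  -0.0187  0.2801] yaw_y 0.1649 ztool [ 6.0e-04 -3.1e-03 -1.0e+00] yz -0.0031 F [ 0.1  -6.59 -4.56] M [-1.143 -0.076  0.083] w 0.0394 q [-0.19  0.53  1.26 -0.    1.35 -1.93]
x' 0.6519 y' -0.1275 Fx' -0.98 Fy' -6.52 Mx' -1.14 goal x' .6519 y' -.1268
```

```bash

python3 -m inch '[{"ax":-0.003,"ay":0,"az":0,"dx":0,"dy":0.3,"dz":0,"gripper":10},{"ax":0,"ay":0,"az":0,"dx":0,"dy":0,"dz":0,"gripper":10},{"ax":0,"ay":0,"az":0,"dx":0,"dy":0,"dz":0,"gripper":10}]'>/dev/null; python3 lf.py
python3 -m inch '[{"ax":-0.003,"ay":0,"az":0,"dx":0,"dy":0.3,"dz":0,"gripper":10},{"ax":0,"ay":0,"az":0,"dx":0,"dy":0,"dz":0,"gripper":10},{"ax":0,"ay":0,"az":0,"dx":0,"dy":0,"dz":0,"gripper":10}]'>/dev/null; python3 lf.py
```

```text
t 12.2 p [ 0.664  -0.0187  0.2801] yaw_y 0.1649 ztool [ 2.e-04 -7.e-04 -1.e+00] yz -0.0007 F [ 2.05 -6.   -4.65] M [-1.241 -0.138  0.115] w 0.0398 q [-0.2   0.53  1.26 -0.    1.35 -1.93]
x' 0.6519 y' -0.1275 Fx' 1.04 Fy' -6.25 Mx' -1.247 goal x' .6519 y' -.1268
t 12.5 p [ 0.664  -0.0187  0.2801] yaw_y 0.1649 ztool [-1.0e-04  1.7e-03 -1.0e+00] yz 0.0017 F [ 0.97 -7.1  -5.43] M [-1.385 -0.195  0.12 ] w 0.0394 q [-0.2   0.53  1.26  0.    1.35 -1.93]
x' 0.6519 y' -0.1275 Fx' -0.21 Fy' -7.17 Mx' -1.398 goal x' .6519 y' -.1268
```

```bash

python3 -m inch '[{"ax":0,"ay":0,"az":0,"dx":0,"dy":0.6,"dz":0,"gripper":10},{"ax":0,"ay":0,"az":0,"dx":0,"dy":0,"dz":0,"gripper":10},{"ax":0,"ay":0,"az":0,"dx":0,"dy":0,"dz":0,"gripper":10}]'>/dev/null; python3 lf.py
python3 -m inch '[{"ax":0,"ay":0,"az":0,"dx":0,"dy":0.6,"dz":0,"gripper":10},{"ax":0,"ay":0,"az":0,"dx":0,"dy":0,"dz":0,"gripper":10},{"ax":0,"ay":0,"az":0,"dx":0,"dy":0,"dz":0,"gripper":10}]'>/dev/null; python3 lf.py
python3 - <<'E'
from rig import robot, optics
import cv2,numpy as np
c=optics.camera("side"); cv2.imwrite("pics/side5.png",c["img"][:,:,::-1]);np.savez("pics/side5.npz",**c)
a=cv2.imread("pics/side5.png")[90:240,280:440]
cv2.imwrite("pics/c5.png",cv2.resize(a,None,fx=4,fy=4))
E
```

```text
t 12.8 p [ 0.664  -0.0187  0.28  ] yaw_y 0.1648 ztool [ 0.e+00  6.e-04 -1.e+00] yz 0.0006 F [ 1.12 -7.68 -4.34] M [-1.552 -0.192  0.164] w 0.0394 q [-0.2   0.53  1.26  0.    1.35 -1.93]
x' 0.6519 y' -0.1275 Fx' -0.15 Fy' -7.76 Mx' -1.562 goal x' .6519 y' -.1268
t 13.1 p [ 0.664  -0.0186  0.2801] yaw_y 0.1647 ztool [ 2.e-04 -5.e-04 -1.e+00] yz -0.0005 F [ 1.8  -9.4  -4.77] M [-1.726 -0.176  0.072] w 0.0392 q [-0.2   0.53  1.26 -0.    1.35 -1.93]
x' 0.6519 y' -0.1275 Fx' 0.23 Fy' -9.57 Mx' -1.731 goal x' .6519 y' -.1268
```

View pics/c5.png

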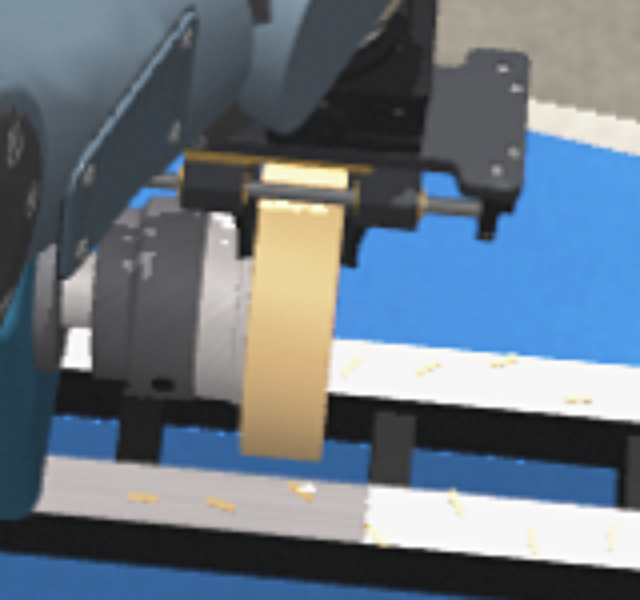

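The blank's face sits flush and parallel to the jaw face (crop column ~245, rows 265–405). One more small increment to reach about 12 N, then averaging the force during the hold.

```bash

python3 -m inch '[{"ax":-0.001,"ay":0,"az":0,"dx":0,"dy":0.5,"dz":0,"gripper":10},{"ax":0,"ay":0,"az":0,"dx":0,"dy":0,"dz":0,"gripper":10},{"ax":0,"ay":0,"az":0,"dx":0,"dy":0,"dz":0,"gripper":10}]'>/dev/null; python3 lf.py
python3 -m inch '[{"ax":-0.001,"ay":0,"az":0,"dx":0,"dy":0.4,"dz":0,"gripper":10},{"ax":0,"ay":0,"az":0,"dx":0,"dy":0,"dz":0,"gripper":10},{"ax":0,"ay":0,"az":0,"dx":0,"dy":0,"dz":0,"gripper":10}]'>/dev/null; python3 lf.py
for i in 1 2 3 4 5; do python3 -m inch '[{"ax":0,"ay":0,"az":0,"dx":0,"dy":0,"dz":0,"gripper":10},{"ax":0,"ay":0,"az":0,"dx":0,"dy":0,"dz":0,"gripper":10}]'>/dev/null; python3 lf.py|tail -1; done
```

```text
t 13.45 p [ 0.664  -0.0186  0.2801] yaw_y 0.1647 ztool [ 2.e-04 -4.e-04 -1.e+00] yz -0.0004 F [ 0.53 -9.37 -5.27] M [-1.925 -0.216  0.148] w 0.0395 q [-0.2   0.53  1.26 -0.    1.35 -1.93]
x' 0.6519 y' -0.1274 Fx' -1.02 Fy' -9.33 Mx' -1.934 goal x' .6519 y' -.1268
t 13.75 p [ 0.664  -0.0186  0.2801] yaw_y 0.1646 ztool [ 2.e-04 -1.e-04 -1.e+00] yz -0.0001 F [  0.92 -10.46  -4.9 ] M [-2.09  -0.191  0.23 ] w 0.0392 q [-0.2   0.53  1.26 -0.    1.35 -1.93]
x' 0.6519 y' -0.1274 Fx' -0.81 Fy' -10.46 Mx' -2.093 goal x' .6519 y' -.1268
x' 0.6519 y' -0.1274 Fx' -0.01 Fy' -11.26 Mx' -2.073 goal x' .6519 y' -.1268
x' 0.6519 y' -0.1275 Fx' -1.14 Fy' -11.28 Mx' -2.098 goal x' .6519 y' -.1268
x' 0.6519 y' -0.1274 Fx' -0.39 Fy' -10.86 Mx' -2.097 goal x' .6519 y' -.1268
x' 0.6519 y' -0.1274 Fx' -0.73 Fy' -10.53 Mx' -2.096 goal x' .6519 y' -.1268
x' 0.6519 y' -0.1275 Fx' -1.41 Fy' -10.72 Mx' -2.086 goal x' .6519 y' -.1268
```

Steady at about 11 N. Holding 4 s, then a camera check of squareness and gap.

```bash

for i in 1 2 3 4 5; do python3 -m inch '[{"ax":0,"ay":0,"az":0,"dx":0,"dy":0,"dz":0,"gripper":10},{"ax":0,"ay":0,"az":0,"dx":0,"dy":0,"dz":0,"gripper":10},{"ax":0,"ay":0,"az":0,"dx":0,"dy":0,"dz":0,"gripper":10},{"ax":0,"ay":0,"az":0,"dx":0,"dy":0,"dz":0,"gripper":10},{"ax":0,"ay":0,"az":0,"dx":0,"dy":0,"dz":0,"gripper":10},{"ax":0,"ay":0,"az":0,"dx":0,"dy":0,"dz":0,"gripper":10},{"ax":0,"ay":0,"az":0,"dx":0,"dy":0,"dz":0,"gripper":10},{"ax":0,"ay":0,"az":0,"dx":0,"dy":0,"dz":0,"gripper":10}]'>/dev/null; python3 lf.py|tail -1; done
python3 - <<'E'
from fit import *
from rig import optics
c=optics.camera("side"); P=cloud(c); hsv=cv2.cvtColor(c["img"],cv2.COLOR_RGB2HSV).astype(int)
cv2.imwrite("pics/side6.png",c["img"][:,:,::-1])
pale=(hsv[...,0]>12)&(hsv[...,0]<35)&(hsv[...,1]>20)&(hsv[...,1]<150)&(hsv[...,2]>80)
box=np.zeros(pale.shape,bool); box[130:208,335:370]=1
m=pale&box&(P[...,2]>.13)&(P[...,2]<.32)
th=.165; a=np.array([-np.sin(th),np.cos(th)]); x=np.array([np.cos(th),np.sin(th)])
Q=P[m]; t=Q[:,:2]@x; s=Q[:,:2]@a
f=lambda p:np.hypot(t-p[0],Q[:,2]-p[1])-.075
r=least_squares(f,[.65,.223],loss="soft_l1",f_scale=.001);k=np.abs(f(r.x))<.004
print("x',z",r.x,k.sum()); md,p,_=cyl(Q[k],.075,.2233,.165,True); print("yaw",p[1])
zz=[];ee=[]
for z in np.arange(.205,.3,.015):
    j=k&(np.abs(Q[:,2]-z)<.0075)
    if j.sum()>15: e=np.percentile(s[j],[3,97]); zz.append(z);ee.append(e); print(round(z,3),(e*1e3).round(1))
E
```

```text
x' 0.6519 y' -0.1274 Fx' -0.76 Fy' -10.67 Mx' -2.033 goal x' .6519 y' -.1268
x' 0.6519 y' -0.1274 Fx' -0.45 Fy' -10.49 Mx' -2.088 goal x' .6519 y' -.1268
x' 0.6519 y' -0.1274 Fx' -0.47 Fy' -11.29 Mx' -2.081 goal x' .6519 y' -.1268
x' 0.6519 y' -0.1274 Fx' -0.72 Fy' -11.56 Mx' -2.084 goal x' .6519 y' -.1268
x' 0.6519 y' -0.1274 Fx' -0.35 Fy' -10.49 Mx' -2.035 goal x' .6519 y' -.1268
x',z [0.6511145  0.22320435] 1401
yaw 0.165266360571982
0.205 [-146.9 -113.6]
0.22 [-146.6 -109.5]
0.235 [-147.5 -110.9]
0.25 [-148.1 -110.4]
0.265 [-147.  -110.1]
0.28 [-146.6 -110. ]
0.295 [-147.3 -109.8]
```

```bash
python3 -c "
from rig import robot
print(robot.hand_in())"; python3 lf.py
```

```text
the job is handed in; nothing more can be done
None
the job is handed in; nothing more can be done
```

I put the pale blank in the chuck and handed the job in at about 18 s of the 64 s. The gripper was still holding it at 60 N and pressing it on the jaws. The hand-in gave no verdict.

**Steps:** I gripped the rim at the top across its 40 mm and lifted the blank straight out of the rack. I then turned it about 3.5° to line up with the spindle. The tenon went into the bore with no measurable force. The shoulder met the jaws within about 1 mm of where I expected, and I raised the push in small steps.

**Last checks:**
- **Push:** the readings stayed between 10.5 and 11.6 N along the spindle during the last five seconds or so, with the arm at rest.
- **Squareness:** by camera the blank's yaw is 0.165 rad, the same as the lathe's. The tool's pitch was under 0.001 rad when I last read it.
- **Centring:** by the side camera, the blank and chuck axes are within about 0.2 mm sideways and 1.5 mm in height.
- **Flush:** the visible rim edge measures about 1.5 mm short of the jaw front. I put that down to edge clipping in the measurement, because contact is confirmed by force and the tool stopped moving forward.

**Disagreements and limits:** the two cameras differed by about 3–4 mm, so I averaged them and made the final comparisons in the side camera alone. The top view was blocked by the arm at the chuck. I did not re-measure the walnut blank, gouge or chuck key at the end, but nothing came near the gouge or key.

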